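Put away the model houses and the jig plate

TASK

Tidy the model-making table: stand the two gabled houses upright in the orange tray and the two white flat-roofed blocks upright in the blue tray, each on the tray's floor. Take the plywood plate off the gluing jig by lifting it straight up off its two dowels, kept level, and lay it flat and fully down in the black plate bay with the yellow floor. Let go of everything at the end.

Things in the scene. Friction and masses are not known exactly. Their poses are not given: they have to be found in the camera images.
- plain_gable_mid (a point): Model house, all pale wood, with a plain pale-wood gabled (ridged) roof: 44 mm wide (x), 56 mm long (y, along the ridge; roof 58 mm), flat upright walls to 48 mm, ridge 70 mm above its foot; centre 35 mm above its foot; about 70 g. Loose. The point is its centre, half-way up; x and y axes along its short and long sides, z up.
- red_gable_mid (a point): Model house of pale wood with a red gabled (ridged) roof: 40 mm wide (x), 60 mm long (y, along the ridge; roof 62 mm), flat upright walls to 44 mm, ridge 64 mm above its foot; centre 32 mm above its foot; about 70 g. Loose. The point is its centre, half-way up; x and y axes along its short and long sides, z up.
- green_flat_mid (a point): White flat-roofed model block with dark window bands and a green flat roof: 44 mm wide (x), 60 mm long (y), 56 mm high; centre 28 mm above its foot; about 80 g. Loose. The point is its centre, half-way up; x and y axes along its short and long sides, z up.
- hut_flat_mid (a point): White flat-roofed model block with dark window bands and a small white stair hut (20 x 24 x 14 mm) on its roof: 42 mm wide (x), 54 mm long (y), walls 54 mm high, 68 mm with the hut; centre 34 mm above its foot; about 80 g. Loose. The point is its centre, half-way up; x and y axes along its short and long sides, z up.
- plate_mid (a point): Plywood jig plate, 84 (x) x 130 (y) x 10 mm, with an upright dark wood grip bar 18 mm wide (x), 52 mm long (y) standing 40 mm tall on its middle. Loose; at the start it lies on the jig, its two 11.6 mm holes (at y = -50 and +50 mm) over the jig's dowels. The point is the centre of the grip bar, 30 mm above the plate's underside and 20 mm below the bar's top; x and y axes along the plate's short and long sides, z up; about 180 g.
- jig: Gluing jig: aluminium block 100 (x) x 150 (y) x 22 mm with two upright dark steel dowels, 10 mm in diameter, at y = -50 and +50 mm, x = 0; their tips are 44 mm above the table, 22 mm above the block's top, on which the plate lies. Fixed to the table. Origin: centre of its underside, on the table top; x and y axes along its short and long sides, z up.
- plate_bay: Plate bay: black open tray with a yellow floor, outside 112 (x) x 158 (y) mm, inside 104 x 150 mm, floor 4 mm and rim 12 mm above the table. Fixed to the table. Origin: centre of its underside, on the table top; x and y axes along its short and long sides, z up.
- orange_tray: Orange open tray, outside 130 (x) x 200 (y) mm, walls 4 mm, floor 4 mm and rim 14 mm above the table. Fixed to the table. Origin: centre of its underside, on the table top; x and y axes along its short and long sides, z up.
- blue_tray: Blue open tray, outside 130 (x) x 200 (y) mm, walls 4 mm, floor 4 mm and rim 14 mm above the table. Fixed to the table. Origin: centre of its underside, on the table top; x and y axes along its short and long sides, z up.

How it is judged (in metres and radians):
At the end, for the whole second after the job is handed in: Gabled houses stand in the orange tray, flat-roofed blocks in the blue: upright (0.1 rad), foot within 4 mm of the tray floor, centre within 50 mm across and 85 mm along of its middle. Plate flat (0.06 rad) in its bay, down within 4 mm, within 20 mm of its middle. All at rest (x of plain_gable_mid in the frame of orange_tray between -0.05 and 0.05 m and y of plain_gable_mid in the frame of orange_tray between -0.085 and 0.085 m and z of plain_gable_mid in the frame of orange_tray between 0.035 and 0.043 m and angle between each of plain_gable_mid, red_gable_mid, green_flat_mid, hut_flat_mid's own z axis and vertical below 0.1 rad and x of red_gable_mid in the frame of orange_tray between -0.05 and 0.05 m and y of red_gable_mid in the frame of orange_tray between -0.085 and 0.085 m and z of red_gable_mid in the frame of orange_tray between 0.032 and 0.04 m and x of green_flat_mid in the frame of blue_tray between -0.05 and 0.05 m and y of green_flat_mid in the frame of blue_tray between -0.085 and 0.085 m and z of green_flat_mid in the frame of blue_tray between 0.028 and 0.036 m and x of hut_flat_mid in the frame of blue_tray between -0.05 and 0.05 m and y of hut_flat_mid in the frame of blue_tray between -0.085 and 0.085 m and z of hut_flat_mid in the frame of blue_tray between 0.034 and 0.042 m and horizontal distance between plate_mid and plate_bay below 0.02 m and z of plate_mid in the frame of plate_bay between 0.03 and 0.038 m and angle between plate_mid's own z axis and vertical below 0.06 rad and linear speed of each of plain_gable, red_gable, green_flat, hut_flat, plate below 0.02 m/s); the robot touches nothing.
It fails at once if the plate is tilted more than 0.3 rad (17 degrees) (angle between plate_mid's own z axis and vertical above 0.3 rad).
It also fails if it takes over 120 s, if anything falls off the work surface, if the arm or the gripper's body presses on something with over 40 N, if the wrist force passes 120 N, or if a joint passes its speed limit or range.

ROBOT

A 6-joint arm with a two-finger parallel gripper is mounted at the origin on the work surface. World frame = base frame: x ahead of the robot, y to its left, z up, the work surface at z = 0. Lengths are in mm, angles in rad, forces in N, time in s.
With the tool pointing down it reaches from about 275 to 975 mm from the base axis. Payload 8.4 kg.
Tool frame: the origin (TCP) lies at the centre of the arm's flange, where the gripper is bolted on; the fingertips stand 190 mm ahead of it and the grasp point (between the pads) lies 171 mm ahead of it; z points along the fingers, y is the line along which they close (so a half turn about z gives the same grasp; the last joint's range is limited). The gripper opens to 92 mm and grips with 3 to 60 N. Pads are 20 mm wide; open, the fingers measure 128 mm over their backs; the gripper's body (75 mm by 189 mm) begins 69 mm behind the grasp point.
Start: joints at [-1.176, 0.353, 1.633, -0, 1.155, -0.002], TCP at [241.542, -576.443, 404.683] pointing down, gripper open.
Joint ranges: [-2.63, 2.63], [-0.92, 2.1], [0.06, 2.66], [-1.3, 4.44], [0, 2.69], [-3.02, 3.02]. Speed limits (rad/s): [2.22, 2.22, 2.79, 3.14, 3.14, 3.14].

INTERFACE

Orientations are given as a unit quaternion [w, x, y, z].
In Python, from rig import robot, cams, job, nets gives the robot as it stands.
- The arm moves only by the tool apply_moves, never from a script. Its argument "increments" is a list of rows, each a list of 5 numbers: the gripper's target within -1 to 1 (shut at 1, half-way at 0, fully open at -1), then the shift along the tool's x, y, z scaled (see below), then the turn about the tool's z scaled (see below). In form: [[claw, dx, dy, dz, yaw], ...]. A call has 1 to 20 rows; each row is the pose to reach, as a shift and turn from the pose commanded when the call began, along the tool's axes at that moment; what a row does not reach only later rows make up. The controller multiplies each number of a shift by 100 mm and each number of a turn by 60 degrees. A row lasts 1/12 s, in which the tool goes at most 41.7 mm and 7.16 degrees, less where a joint would pass 70% of its speed; a pose out of reach is approached as far as the arm can. A call with a number of a shift or a turn outside -1 to 1 is refused whole. A call with a gripper value outside its range is refused whole. The fingers move at their own pace and stop on an object; the grip force is fixed at half the most. Time passes only in rows, so rows that repeat a pose let the fingers close. It gives the time, the measured TCP pose, the force, the opening and the grip force at its end, in the units of the state.
- robot.sense(): the state, without advancing time (a new reading comes with each control period).
- cams.grab_frame(name): name is "scene" or "top"; returns a dict with "image" (420x560x3 uint8, blue, green, red), "fx", "fy", "cx", "cy" (pixels), "rvec" (rotation vector, rad) and "tvec" (3), from world to camera coordinates, as OpenCV has them. Camera axes: x right, y down, z forward; pixel columns grow to the right and rows downward; lengths in mm; the calibration is good to about 2 mm. A picture is of the moment at which its call begins. There is no depth.
- job.sign_off(): hands the job in; it is judged then, once.
Trained networks look in a picture, given as the dict that the camera call returned (one of the last four; its "shot" number tells which), for a name from the list of things; names that differ only in an ending like _2 or _b are one class to them, and where a whole thing is asked for, a point or a joint stands for the part that bears it (a point fixed in the world has none). Each returns a list of dicts, best first, with "p" (0 to 1); they miss things now and then, are a little off and sometimes report something else, mostly with a low value. They report only what shows in the picture. A call takes as long as a camera call.
- nets.find_in(name, picture): "rect" ([centre column, centre row, width, height] in pixels, round what is visible of it).
- nets.masks_of(name, picture): "mask" (420x560 bool, what is visible of it) and "rect" ([centre column, centre row, width, height] in pixels, round what is visible of it).
- nets.spot_point(name, picture): "at" ([column, row] in pixels: a listed point, or the origin of a listed thing).
The state is a dict: "time_s": time; "q": joint angles; "qvel": joint speeds; "tau": joint torques, N m; "position": TCP position; "orientation": TCP orientation; "wrist_force": force on the tool from outside, world axes, zero at the start; "moment": the same for the moment, N m; "width": finger opening in mm; "grasp_force": force on a finger pad.
Only numpy, scipy, OpenCV 4.12 (cv2) and the standard library are available. Lean on these libraries where they do the work, as an engineer would, in place of code of your own. Each camera call takes 0.05 s, during which the arm holds its last target. There are 200 camera calls.

## Working session

There is one attempt and no reset: what is moved stays moved. The work goes in short steps, Python scripts to look and compute and a tool call to move; the robot and the scene stay as the last step left them, time stands still between calls to the robot, and variables do not carry over. Pictures are saved under pics/ and viewed, at most 14 in all, crops included, and the job is handed in when it is done.

Besides the shell and the picture viewer there is one more tool, called after "Request:" by a JSON object that holds its "name" and its "arguments". apply_moves: Moves the arm, as the interface text tells. Shifts and turns lie within -1 to 1; 1 stands for 100 mm of shift or 60 degrees of turn. Its arguments: {"type":"object","properties":{"increments":{"type":"array"}},"required":["increments"]}

```bash
ls; mkdir -p pics; python3 - <<'E'
from rig import robot,cams,job,nets
import cv2
print(robot.sense())
for n in("scene","top"):
    p=cams.grab_frame(n); cv2.imwrite(f"pics/{n}0.png",p["image"])
    print({k:v for k,v in p.items() if k!="image"})
    for t in "plain_gable_mid red_gable_mid green_flat_mid hut_flat_mid plate_mid jig plate_bay orange_tray blue_tray".split():
        print(n,t,[( [round(float(x)) for x in r["at"]],round(float(r["p"]),2)) for r in nets.spot_point(t,p)[:3]])
E
```

```text
pics
{'time_s': 0.0, 'q': array([-1.17638153e+00,  3.53633515e-01,  1.63414785e+00,  5.55332427e-06,
        1.15519530e+00, -2.43591040e-03]), 'qvel': array([ 3.11090016e-04,  5.22163859e-05, -3.07577124e-04,  1.84507812e-04,
       -1.09563051e-04,  1.27062711e-04]), 'tau': array([-3.61327169e-03, -5.93837571e+01, -3.34225237e+01,  6.96076266e-02,
        2.34337442e-02, -1.07139849e-04]), 'position': array([ 241.45949047, -576.21183163,  403.96678471]), 'orientation': array([-6.79252657e-04,  9.80378183e-01,  1.97124678e-01, -1.32268410e-04]), 'wrist_force': array([ 0.74477066,  0.33648962, -0.12931606]), 'moment': array([0.00914655, 0.00599221, 0.01991529]), 'grasp_force': 0.0, 'width': 92.1760129710723}
{'fx': 468.9417264283433, 'fy': 468.9417264283433, 'cx': 274.0846907919981, 'cy': 211.99504028795775, 'rvec': array([ 1.48973625,  2.26586025, -0.73093841]), 'tvec': array([ 188.73114724, -361.83614871, 1441.61193423]), 'shot': 1}
scene plain_gable_mid [([365, 217], 0.73)]
scene red_gable_mid [([201, 172], 0.59)]
scene green_flat_mid [([253, 188], 0.85)]
scene hut_flat_mid [([309, 205], 0.61)]
scene plate_mid [([190, 222], 0.73)]
scene jig [([200, 236], 0.7)]
scene plate_bay [([308, 282], 0.58)]
scene orange_tray [([433, 264], 0.79)]
scene blue_tray [([137, 172], 0.82)]
{'fx': 388.1224751361486, 'fy': 388.1224751361486, 'cx': 278.0140236367535, 'cy': 208.22165583613707, 'rvec': array([ 2.18782698, -2.20532761,  0.05939022]), 'tvec': array([-5.16965299e-01,  5.27408531e+02,  9.60813156e+02]), 'shot': 2}
top plain_gable_mid [([187, 248], 0.82), ([305, 237], 0.55)]
top red_gable_mid [([364, 240], 0.93)]
top green_flat_mid []
top hut_flat_mid [([243, 241], 0.69)]
top plate_mid [([216, 172], 0.7)]
top jig []
top plate_bay [([218, 174], 0.89)]
top orange_tray [([117, 232], 0.89)]
top blue_tray [([428, 220], 0.84)]
```

View pics/scene0.png

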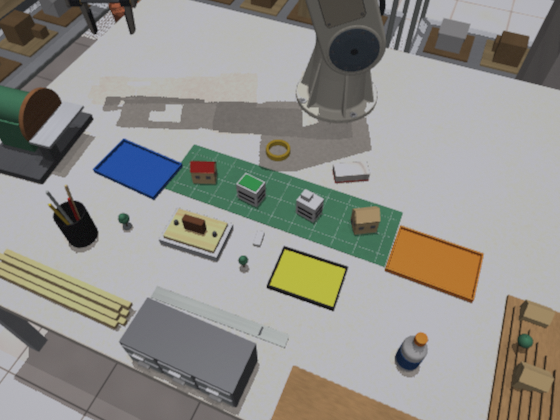

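View pics/top0.png

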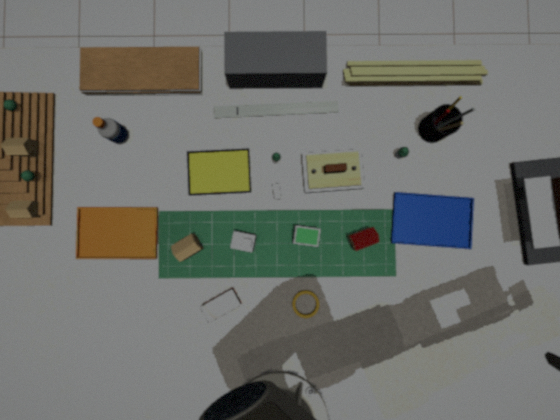

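The top view shows, left to right: plain house (187,248), hut block (243,241), green block (307,236) and red house (364,240). The plate is on the jig at (334,170), the bay at (218,172), the orange tray at (117,232) and the blue tray at (432,220). Next I fit the models' silhouettes to the masks.

```bash
cat > h.py <<'E'
from rig import robot,cams,job,nets
import cv2, numpy as np
from scipy.optimize import minimize
def box(a,b,z0,z1): return [[s*a/2,t*b/2,z] for s in(-1,1) for t in(-1,1) for z in(z0,z1)]
M={"plain_gable_mid":box(44,56,0,48)+[[0,29,70],[0,-29,70]],
"red_gable_mid":box(40,60,0,44)+[[0,31,64],[0,-31,64]],
"green_flat_mid":box(44,60,0,56),"hut_flat_mid":box(42,54,0,54)+box(20,24,54,68),
"plate_mid":box(84,130,22,32),"jig":box(100,150,0,22),"plate_bay":box(112,158,0,12),"orange_tray":box(130,200,0,14),"blue_tray":box(130,200,0,14)}
M={k:np.array(v,float) for k,v in M.items()}
def proj(P,p): return cv2.projectPoints(np.asarray(P,float).reshape(-1,1,3),p["rvec"],p["tvec"],np.array([[p["fx"],0,p["cx"]],[0,p["fy"],p["cy"]],[0,0,1.]]),None)[0][:,0]
def unproj(uv,p,z):
    R=cv2.Rodrigues(p["rvec"])[0]; d=R.T@[(uv[0]-p["cx"])/p["fx"],(uv[1]-p["cy"])/p["fy"],1]; c=-R.T@p["tvec"]
    return c+d*(z-c[2])/d[2]
def pts(n,v,z0=0):
    c,s=np.cos(v[2]),np.sin(v[2]); P=M[n]
    return np.c_[v[0]+c*P[:,0]-s*P[:,1],v[1]+s*P[:,0]+c*P[:,1],P[:,2]+z0]
S=4
def sil(n,v,p,z0):
    h=cv2.convexHull(proj(pts(n,v,z0),p).astype(np.float32))[:,0]
    im=np.zeros((420*S,560*S),np.uint8); cv2.fillConvexPoly(im,np.round((h*S+(S-1)/2)*16).astype(np.int32),1,shift=4); return im
def fit(n,masks,v0,z0=0,yaws=(-.9,-.45,0,.45,.9,1.57)):
    ms=[(cv2.resize(m.astype(np.uint8),None,fx=S,fy=S,interpolation=cv2.INTER_NEAREST),p) for m,p in masks]
    def f(v):
        e=0
        for m,p in ms:
            s=sil(n,v,p,z0); e+=1-(s&m).sum()/max(1,(s|m).sum())
        return e/len(ms)
    best=None
    for y in yaws:
        x0=np.array([v0[0],v0[1],y]); r=minimize(f,x0,method="Nelder-Mead",options=dict(initial_simplex=[x0,x0+[8,0,0],x0+[0,8,0],x0+[0,0,.25]],xatol=.05,fatol=1e-4,maxiter=90))
        if best is None or r.fun<best.fun: best=r
    return best
E
cat > meas.py <<'E'
from h import *
T={"plain_gable_mid":(187,248),"red_gable_mid":(364,240),"green_flat_mid":(307,236),"hut_flat_mid":(243,241),"plate_mid":(334,170),"plate_bay":(218,172),"orange_tray":(117,232),"blue_tray":(432,220),"jig":(334,170)}
ps={n:cams.grab_frame(n) for n in("scene","top")}
for n,uv in T.items():
    g=unproj(uv,ps["top"],30); ms=[]
    for c,p in ps.items():
        e=proj([g],p)[0]
        for r in nets.masks_of(n,p)[:4]:
            if np.hypot(*(np.array(r["rect"][:2])-e))<22: ms.append((r["mask"],p,round(float(r["p"]),2),c)); break
    if not ms: print(n,"none",g); continue
    for grp in ([ms] if len(ms)==1 else [ms,ms[:1],ms[1:]]):
        r=fit(n,[m[:2] for m in grp],g,yaws=(-.5,0,.5,1,1.57) if grp is ms else (b.x[2],))
        if grp is ms:b=r
        print(n,r.x[:2].round(1),"yaw",r.x[2].round(3),"err",round(r.fun,3),[(m[2],m[3]) for m in grp])
E
time python3 meas.py
```

```text
plain_gable_mid [431.9 220.3] yaw 0.526 err 0.074 [(0.71, 'scene'), (0.59, 'top')]
plain_gable_mid [431.2 221.3] yaw 0.518 err 0.041 [(0.71, 'scene')]
plain_gable_mid [432.6 217.8] yaw 0.55 err 0.06 [(0.59, 'top')]
red_gable_mid [ 449.  -213.2] yaw 0.365 err 0.102 [(0.8, 'scene'), (0.97, 'top')]
red_gable_mid [ 450.1 -212.6] yaw 0.336 err 0.087 [(0.8, 'scene')]
red_gable_mid [ 448.5 -214.8] yaw 0.331 err 0.101 [(0.97, 'top')]
green_flat_mid [458.6 -72.3] yaw -0.155 err 0.096 [(0.77, 'scene'), (0.85, 'top')]
green_flat_mid [457.7 -70.4] yaw -0.17 err 0.052 [(0.77, 'scene')]
green_flat_mid [459.2 -74.6] yaw -0.129 err 0.073 [(0.85, 'top')]
hut_flat_mid [445.8  82.7] yaw -0.202 err 0.092 [(0.68, 'scene'), (0.71, 'top')]
hut_flat_mid [443.9  83.5] yaw -0.199 err 0.056 [(0.68, 'scene')]
hut_flat_mid [446.3  81.4] yaw -0.204 err 0.092 [(0.71, 'top')]
plate_mid [ 621.1 -141.9] yaw 0.068 err 0.069 [(0.81, 'scene'), (0.6, 'top')]
plate_mid [ 621.2 -139.1] yaw 0.066 err 0.042 [(0.81, 'scene')]
plate_mid [ 620.8 -144.2] yaw 0.069 err 0.057 [(0.6, 'top')]
plate_bay [621.6 145.2] yaw 0.04 err 0.041 [(0.94, 'scene'), (0.73, 'top')]
plate_bay [621.5 147.3] yaw 0.045 err 0.035 [(0.94, 'scene')]
plate_bay [621.7 143.9] yaw 0.044 err 0.026 [(0.73, 'top')]
orange_tray [469.6 403.2] yaw -0.008 err 0.034 [(0.94, 'scene'), (0.63, 'top')]
orange_tray [469.1 404.2] yaw -0.014 err 0.022 [(0.94, 'scene')]
orange_tray [470.1 399.6] yaw 0.0 err 0.028 [(0.63, 'top')]
blue_tray [ 494.3 -392. ] yaw -0.079 err 0.032 [(0.82, 'scene'), (0.61, 'top')]
blue_tray [ 493.8 -391.1] yaw -0.086 err 0.026 [(0.82, 'scene')]
blue_tray [ 493.9 -393.5] yaw -0.085 err 0.033 [(0.61, 'top')]
jig [ 621.  -142.1] yaw 0.069 err 0.714 [(0.75, 'scene'), (0.86, 'top')]
jig [ 622.3 -140. ] yaw 0.066 err 0.691 [(0.75, 'scene')]
jig [ 620.8 -143.5] yaw 0.072 err 0.72 [(0.86, 'top')]
real	0m28.233s
user	0m21.166s
sys	0m5.943s
```

```bash
cat > plan.py <<'E'
# usage: plan.py claw x,y,z,th [more waypoints]; z = grasp-point height; start taken from the measured pose
import sys, numpy as np
from rig import robot
s=robot.sense(); w,x,y,z=s["orientation"]
ty=np.array([2*(x*y-w*z),1-2*(x*x+z*z)]); th=np.arctan2(ty[1],ty[0]); P=s["position"]-[0,0,171]
print("t",round(s["time_s"],1),"P",P.round(1),"th",round(th,3),"w",round(s["width"],1),"F",s["wrist_force"].round(1))
claw=float(sys.argv[1])
for a in sys.argv[2:]:
    T=np.array(list(map(float,a.split(","))))
    n=max(1,int(np.ceil(np.abs(T[:3]-P).max()/97)),int(np.ceil(abs(T[3]-th)/1.0)))
    for i in range(n):
        k=n-i
        D=(T[:3]-P)/k; dth=(T[3]-th)/k
        R=np.array([[-np.sin(th),np.cos(th),0],[np.cos(th),np.sin(th),0],[0,0,-1]])
        d=np.round(R@D/100,3); yw=np.round(-dth/(np.pi/3),3)
        if max(abs(d))>1: print("!!")
        print([claw,*d.tolist(),float(yw)],"rows",int(np.ceil(max(np.linalg.norm(d)*100/41.7,abs(yw)*60/7.16))))
        P=P+R.T@d*100; th-=yw*np.pi/3
E
python3 plan.py -1 449.3,-213.5,150,.35
```

```text
t 2.0 P [ 241.5 -576.4  233.7] th -1.174 w 91.6 F [ 0.1 -0.1  0.1]
[-1.0, 0.83, -0.636, 0.209, -0.364] rows 4
!!
[-1.0, 1.007, -0.282, 0.209, -0.364] rows 4
!!
[-1.0, 1.039, 0.113, 0.209, -0.364] rows 4
[-1.0, 0.923, 0.491, 0.21, -0.363] rows 4
```

```bash
sed -i 's/np.abs(T\[:3\]-P).max()\/97/max(np.hypot(*(T[:2]-P[:2])),abs(T[2]-P[2]))\/97/' plan.py; python3 plan.py -1 449.3,-213.5,150,.35
```

```text
t 2.0 P [ 241.5 -576.4  233.7] th -1.174 w 91.6 F [ 0.1 -0.1  0.1]
[-1.0, 0.664, -0.509, 0.167, -0.291] rows 3
[-1.0, 0.786, -0.286, 0.167, -0.291] rows 3
[-1.0, 0.835, -0.037, 0.168, -0.291] rows 3
[-1.0, 0.808, 0.215, 0.167, -0.291] rows 3
[-1.0, 0.707, 0.447, 0.168, -0.291] rows 3
```

Request:
{"name": "apply_moves", "arguments": {"increments": [[-1,0.66,-0.51,0.17,-0.29],[-1,0.66,-0.51,0.17,-0.29],[-1,0.66,-0.51,0.17,-0.29],[-1,0.66,-0.51,0.17,-0.29]]}}

```text
time_s: 2.33
position: [283.5, -502.3, 387.3]
orientation: [-0.001, 0.938, 0.345, -0.0]
wrist_force: [-0.2, -0.2, -0.1]
width: 91.8
grasp_force: 0.0
```

Request:
{"name": "apply_moves", "arguments": {"increments": [[-1,0.79,-0.29,0.17,-0.29],[-1,0.79,-0.29,0.17,-0.29],[-1,0.79,-0.29,0.17,-0.29],[-1,0.79,-0.29,0.17,-0.29]]}}

```text
time_s: 2.67
position: [325.0, -430.1, 370.7]
orientation: [-0.0, 0.876, 0.482, -0.0]
wrist_force: [-0.5, -0.5, -0.2]
width: 91.8
grasp_force: 0.0
```

Request:
{"name": "apply_moves", "arguments": {"increments": [[-1,0.83,-0.04,0.17,-0.29],[-1,0.83,-0.04,0.17,-0.29],[-1,0.83,-0.04,0.17,-0.29],[-1,0.83,-0.04,0.17,-0.29]]}}

```text
time_s: 3.0
position: [366.2, -358.7, 353.9]
orientation: [0.0, 0.794, 0.608, -0.0]
wrist_force: [0.3, -0.1, -0.8]
width: 91.8
grasp_force: 0.0
```

Request:
{"name": "apply_moves", "arguments": {"increments": [[-1,0.81,0.21,0.17,-0.29],[-1,0.81,0.21,0.17,-0.29],[-1,0.81,0.21,0.17,-0.29],[-1,0.81,0.21,0.17,-0.29]]}}

```text
time_s: 3.33
position: [407.7, -286.3, 336.9]
orientation: [0.0, 0.693, 0.721, -0.0]
wrist_force: [0.1, 0.2, -0.7]
width: 91.9
grasp_force: 0.0
```

Request:
{"name": "apply_moves", "arguments": {"increments": [[-1,0.71,0.45,0.17,-0.29],[-1,0.71,0.45,0.17,-0.29],[-1,0.71,0.45,0.17,-0.29],[-1,0.71,0.45,0.17,-0.29],[-1,0.71,0.45,0.17,-0.29],[-1,0.71,0.45,0.17,-0.29]]}}

```text
time_s: 3.83
position: [448.8, -215.0, 320.2]
orientation: [0.001, 0.578, 0.816, -0.0]
wrist_force: [1.1, 0.1, -0.5]
width: 91.9
grasp_force: 0.0
```

```bash
python3 plan.py -1 449.3,-213.5,90,.35 449.3,-213.5,32,.35
```

```text
t 3.8 P [ 448.8 -215.   149.2] th 0.338 w 91.9 F [ 1.1  0.1 -0.5]
[-1.0, 0.012, 0.01, 0.592, -0.011] rows 2
[-1.0, 0.0, -0.0, 0.58, -0.0] rows 2
```

Request:
{"name": "apply_moves", "arguments": {"increments": [[-1,0.01,0.01,0.3,-0.01],[-1,0.01,0.01,0.6,-0.01],[-1,0.01,0.01,0.6,-0.01]]}}

```text
time_s: 4.08
position: [447.5, -212.6, 256.2]
orientation: [-0.003, 0.573, 0.819, -0.001]
wrist_force: [-0.8, 0.7, -0.8]
width: 92.2
grasp_force: 0.0
```

Request:
{"name": "apply_moves", "arguments": {"increments": [[-1,0,0,0.3,0],[-1,0,0,0.57,0],[-1,0,0,0.57,0],[1,0,0,0.57,0],[1,0,0,0.57,0],[1,0,0,0.57,0],[1,0,0,0.57,0],[1,0,0,0.57,0],[1,0,0,0.57,0],[1,0,0,0.57,0],[1,0,0,0.57,0]]}}

```text
time_s: 5.0
position: [449.6, -211.8, 202.9]
orientation: [0.0, 0.571, 0.821, 0.0]
wrist_force: [0.7, 0.0, -0.1]
width: 40.9
grasp_force: 0.3
```

```bash
python3 plan.py 1 449.3,-213.5,130,.338 465,450,130,0 465,450,37,0
```

```text
t 5.0 P [ 449.6 -211.8   31.9] th 0.355 w 40.9 F [ 0.7  0.  -0.1]
[1.0, -0.007, -0.005, -0.49, 0.008] rows 2
[1.0, -0.008, -0.004, -0.491, 0.008] rows 2
[1.0, 0.887, 0.336, 0.0, 0.046] rows 3
[1.0, 0.902, 0.293, 0.0, 0.046] rows 3
[1.0, 0.915, 0.249, 0.0, 0.046] rows 3
[1.0, 0.926, 0.204, 0.0, 0.046] rows 3
[1.0, 0.934, 0.159, 0.0, 0.046] rows 3
[1.0, 0.941, 0.115, 0.0, 0.046] rows 3
[1.0, 0.946, 0.069, 0.0, 0.047] rows 3
[1.0, -0.0, -0.0, 0.93, -0.0] rows 3
```

Request:
{"name": "apply_moves", "arguments": {"increments": [[1,0,0,0,0],[1,0,0,0,0],[1,0,0,0,0],[1,0,0,-0.1,0],[1,0,0,-0.35,0],[1,0,0,-0.7,0],[1,0,0,-0.98,0],[1,0,0,-0.98,0],[1,0,0,-0.98,0]]}}

```text
time_s: 5.75
position: [450.0, -212.0, 302.4]
orientation: [0.002, 0.571, 0.821, 0.0]
wrist_force: [-0.4, 0.1, -1.2]
width: 39.8
grasp_force: 30.0
```

Request:
{"name": "apply_moves", "arguments": {"increments": [[1,0.22,0.08,0,0.012],[1,0.44,0.17,0,0.023],[1,0.66,0.25,0,0.035],[1,0.89,0.34,0,0.046]]}}

```text
time_s: 6.08
position: [449.6, -115.6, 299.3]
orientation: [-0.001, 0.591, 0.806, -0.001]
wrist_force: [1.5, -0.5, -1.0]
width: 39.8
grasp_force: 30.0
```

Request:
{"name": "apply_moves", "arguments": {"increments": [[1,0.3,0.1,0,0.015],[1,0.6,0.2,0,0.03],[1,0.9,0.29,0,0.046]]}}

```text
time_s: 6.33
position: [450.2, -20.7, 299.3]
orientation: [-0.001, 0.611, 0.792, -0.001]
wrist_force: [1.3, 0.3, -0.8]
width: 39.8
grasp_force: 30.0
```

Request:
{"name": "apply_moves", "arguments": {"increments": [[1,0.3,0.08,0,0.015],[1,0.6,0.17,0,0.03],[1,0.92,0.25,0,0.046]]}}

```text
time_s: 6.58
position: [450.9, 74.6, 299.4]
orientation: [-0.001, 0.629, 0.777, -0.001]
wrist_force: [0.3, -0.2, -1.0]
width: 39.7
grasp_force: 30.0
```

Request:
{"name": "apply_moves", "arguments": {"increments": [[1,0.3,0.07,0,0.015],[1,0.6,0.14,0,0.03],[1,0.93,0.2,0,0.046]]}}

```text
time_s: 6.83
position: [451.0, 169.7, 299.3]
orientation: [-0.001, 0.648, 0.762, -0.001]
wrist_force: [0.9, -0.5, -1.2]
width: 39.7
grasp_force: 30.0
```

Request:
{"name": "apply_moves", "arguments": {"increments": [[1,0.3,0.05,0,0.015],[1,0.6,0.1,0,0.03],[1,0.93,0.16,0,0.046]]}}

```text
time_s: 7.08
position: [451.5, 263.8, 299.0]
orientation: [-0.0, 0.666, 0.746, -0.002]
wrist_force: [0.5, -0.1, -1.2]
width: 40.0
grasp_force: 30.0
```

Request:
{"name": "apply_moves", "arguments": {"increments": [[1,0.3,0.04,0,0.015],[1,0.6,0.08,0,0.03],[1,0.94,0.12,0,0.046]]}}

```text
time_s: 7.33
position: [453.0, 358.4, 298.8]
orientation: [-0.0, 0.684, 0.73, -0.002]
wrist_force: [0.3, 0.5, -1.4]
width: 40.0
grasp_force: 30.0
```

Request:
{"name": "apply_moves", "arguments": {"increments": [[1,0.3,0.02,0,0.015],[1,0.6,0.05,0,0.03],[1,0.9,0.07,0,0.046],[1,0.95,0.07,0,0.047],[1,0.95,0.07,0,0.047],[1,0.95,0.07,0,0.047]]}}

```text
time_s: 7.83
position: [453.9, 452.1, 299.0]
orientation: [0.0, 0.701, 0.713, -0.002]
wrist_force: [-0.8, -1.0, -0.6]
width: 39.7
grasp_force: 30.0
```

```bash
python3 plan.py 1 467,448,70,0 467,448,37,0; python3 - <<'E'
from h import *
p=cams.grab_frame("scene"); cv2.imwrite("pics/a.png",p["image"][120:340,300:540].repeat(2,0).repeat(2,1))
E
```

```text
t 7.8 P [453.9 452.1 128. ] th 0.018 w 39.7 F [-0.8 -1.  -0.6]
[1.0, -0.043, 0.13, 0.58, 0.017] rows 2
[1.0, 0.0, 0.0, 0.33, -0.0] rows 1
```

View pics/a.png

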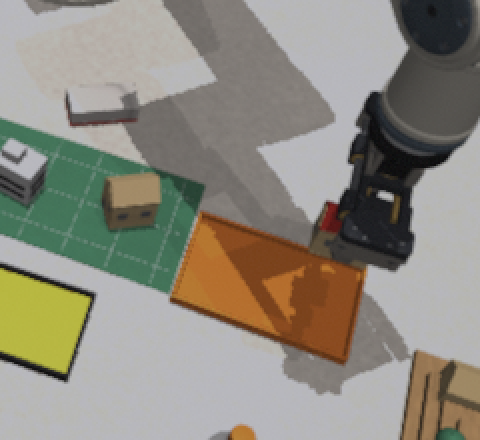

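The gripper holds the red house upright over the right half of the orange tray, at about (325,230) in the crop. Lowering it now.

Request:
{"name": "apply_moves", "arguments": {"increments": [[1,-0.04,0.13,0.2,0.017],[1,-0.04,0.13,0.5,0.017],[1,-0.04,0.13,0.75,0.017],[1,-0.04,0.13,0.84,0.017],[1,-0.04,0.13,0.88,0.017],[1,-0.04,0.13,0.91,0.017],[1,-0.04,0.13,0.91,0.017],[1,-0.04,0.13,0.91,0.017]]}}

```text
time_s: 8.55
position: [468.0, 449.3, 211.0]
orientation: [0.0, 0.708, 0.707, 0.001]
wrist_force: [0.5, -0.3, -0.8]
width: 39.8
grasp_force: 30.0
```

Request:
{"name": "apply_moves", "arguments": {"increments": [[1,0,0,0.02,0],[1,0,0,0.035,0],[1,0,0,0.035,0],[1,0,0,0.035,0]]}}

```text
time_s: 8.88
position: [467.9, 449.4, 207.0]
orientation: [0.0, 0.707, 0.707, 0.001]
wrist_force: [0.1, 0.7, 3.9]
width: 40.0
grasp_force: 30.0
```

Request:
{"name": "apply_moves", "arguments": {"increments": [[-0.3,0,0,0,0],[-0.3,0,0,0,0],[-0.3,0,0,0,0],[-0.3,0,0,0,0],[-0.3,0,0,-0.2,0],[-0.3,0,0,-0.5,0],[-0.3,0,0,-0.8,0],[-1,0,0,-0.95,0],[-1,0,0,-0.95,0],[-1,0,0,-0.95,0]]}}

```text
time_s: 9.72
position: [467.7, 449.1, 301.7]
orientation: [0.0, 0.708, 0.707, 0.001]
wrist_force: [0.6, -0.8, -0.5]
width: 77.7
grasp_force: 0.0
```

```bash
python3 plan.py -1 431.8,219.8,130,.53 431.8,219.8,34,.53
```

```text
t 9.7 P [467.7 449.1 130.7] th -0.001 w 77.7 F [ 0.6 -0.8 -0.5]
[-1.0, -0.765, -0.119, 0.002, -0.169] rows 2
[-1.0, -0.731, -0.251, 0.002, -0.169] rows 2
[-1.0, -0.676, -0.376, 0.003, -0.169] rows 2
[-1.0, -0.0, -0.0, 0.96, -0.0] rows 3
```

Request:
{"name": "apply_moves", "arguments": {"increments": [[-1,-0.4,-0.06,0,-0.085],[-1,-0.77,-0.12,0,-0.169],[-1,-0.77,-0.12,0,-0.169]]}}

```text
time_s: 9.97
position: [453.0, 366.7, 298.2]
orientation: [-0.0, 0.64, 0.768, -0.004]
wrist_force: [0.6, 0.6, -1.2]
width: 91.5
grasp_force: 0.0
```

Request:
{"name": "apply_moves", "arguments": {"increments": [[-1,-0.36,-0.12,0,-0.085],[-1,-0.73,-0.25,0,-0.169],[-1,-0.73,-0.25,0,-0.169]]}}

```text
time_s: 10.22
position: [441.2, 290.7, 298.7]
orientation: [-0.001, 0.57, 0.822, -0.004]
wrist_force: [0.1, 0.4, -0.2]
width: 91.8
grasp_force: 0.0
```

Request:
{"name": "apply_moves", "arguments": {"increments": [[-1,-0.34,-0.19,0,-0.085],[-1,-0.68,-0.38,0,-0.169],[-1,-0.68,-0.38,0,-0.169],[-1,-0.68,-0.38,0,-0.169],[-1,-0.68,-0.38,0,-0.169]]}}

```text
time_s: 10.63
position: [431.7, 219.0, 300.5]
orientation: [-0.0, 0.498, 0.867, -0.0]
wrist_force: [0.4, 0.4, 1.2]
width: 92.0
grasp_force: 0.0
```

```bash
python3 plan.py -1 431.8,219.8,34,.53
```

```text
t 10.6 P [431.7 219.  129.5] th 0.527 w 92.0 F [0.4 0.4 1.2]
[-1.0, 0.006, 0.005, 0.955, -0.003] rows 3
```

Request:
{"name": "apply_moves", "arguments": {"increments": [[-1,0,0,0.35,0],[-1,0,0,0.7,0],[-1,0,0,0.95,0],[-1,0,0,0.95,0],[-1,0,0,0.95,0],[1,0,0,0.95,0],[1,0,0,0.95,0],[1,0,0,0.95,0],[1,0,0,0.95,0],[1,0,0,0.95,0],[1,0,0,0.95,0],[1,0,0,0.95,0],[1,0,0,0.95,0],[1,0,0,0.95,0],[1,0,0,0.95,0],[1,0,0,0.95,0]]}}

```text
time_s: 11.97
position: [431.8, 219.0, 206.5]
orientation: [0.0, 0.497, 0.868, 0.0]
wrist_force: [0.7, -0.8, 6.4]
width: 43.7
grasp_force: 30.0
```

Request:
{"name": "apply_moves", "arguments": {"increments": [[1,0,0,-0.15,0],[1,0,0,-0.4,0],[1,0,0,-0.7,0],[1,0,0,-0.98,0],[1,0,0,-0.98,0],[1,0,0,-0.98,0],[1,0,0,-0.98,0]]}}

```text
time_s: 12.55
position: [431.0, 218.7, 303.4]
orientation: [-0.0, 0.497, 0.868, -0.0]
wrist_force: [0.2, -0.0, -1.0]
width: 43.5
grasp_force: 30.0
```

```bash
python3 plan.py 1 467,358,130,0
```

```text
t 12.6 P [431.  218.7 132.4] th 0.53 w 43.5 F [ 0.2 -0.  -1. ]
[1.0, 0.51, 0.507, 0.012, 0.253] rows 3
[1.0, 0.626, 0.356, 0.012, 0.253] rows 3
```

Request:
{"name": "apply_moves", "arguments": {"increments": [[1,0.17,0.17,0,0.085],[1,0.34,0.34,0,0.17],[1,0.51,0.51,0,0.253],[1,0.51,0.51,0,0.253]]}}

```text
time_s: 12.88
position: [450.5, 291.4, 302.6]
orientation: [-0.0, 0.609, 0.793, 0.0]
wrist_force: [-0.2, 0.7, -1.5]
width: 43.9
grasp_force: 30.0
```

Request:
{"name": "apply_moves", "arguments": {"increments": [[1,0.21,0.12,0,0.085],[1,0.42,0.24,0,0.17],[1,0.63,0.36,0,0.253],[1,0.63,0.36,0,0.253],[1,0.63,0.36,0,0.253],[1,0.63,0.36,0,0.253]]}}

```text
time_s: 13.38
position: [467.2, 357.9, 302.6]
orientation: [-0.0, 0.706, 0.708, -0.002]
wrist_force: [-0.5, -1.1, -0.9]
width: 43.8
grasp_force: 30.0
```

Request:
{"name": "apply_moves", "arguments": {"increments": [[1,0,0,0.25,0],[1,0,0,0.6,0],[1,0,0,0.8,0],[1,0,0,0.86,0],[1,0,0,0.88,0],[1,0,0,0.9,0],[1,0,0,0.9,0],[1,0,0,0.9,0]]}}

```text
time_s: 14.05
position: [468.4, 359.0, 215.5]
orientation: [0.0, 0.707, 0.707, 0.001]
wrist_force: [-0.4, -0.4, -0.2]
width: 44.1
grasp_force: 30.0
```

Now at grasp z 44.5; it needs to go to about 39.5.

Request:
{"name": "apply_moves", "arguments": {"increments": [[1,0,0,0.02,0],[1,0,0,0.035,0],[1,0,0,0.045,0],[1,0,0,0.045,0],[1,0,0,0.045,0]]}}

```text
time_s: 14.47
position: [468.1, 359.1, 210.5]
orientation: [0.0, 0.707, 0.707, 0.0]
wrist_force: [-1.3, -0.5, 6.7]
width: 43.7
grasp_force: 30.0
```

Request:
{"name": "apply_moves", "arguments": {"increments": [[-0.3,0,0,0,0],[-0.3,0,0,0,0],[-0.3,0,0,0,0],[-0.3,0,0,0,0],[-0.3,0,0,-0.2,0],[-0.3,0,0,-0.5,0],[-0.3,0,0,-0.8,0],[-1,0,0,-0.91,0],[-1,0,0,-0.91,0],[-1,0,0,-0.91,0]]}}

```text
time_s: 15.3
position: [467.9, 358.8, 300.6]
orientation: [0.0, 0.707, 0.707, 0.0]
wrist_force: [-0.4, -0.3, 0.1]
width: 77.8
grasp_force: 0.0
```

```bash
python3 plan.py -1 445.5,82.5,130,-.2
```

```text
t 15.3 P [467.9 358.8 129.6] th -0.0 w 77.8 F [-0.4 -0.3  0.1]
[-1.0, -0.921, -0.075, -0.001, 0.064] rows 3
[-1.0, -0.924, -0.013, -0.002, 0.063] rows 3
[-1.0, -0.923, 0.049, -0.001, 0.064] rows 3
```

Request:
{"name": "apply_moves", "arguments": {"increments": [[-1,-0.31,-0.02,0,0.02],[-1,-0.61,-0.05,0,0.04],[-1,-0.92,-0.07,0,0.063]]}}

```text
time_s: 15.55
position: [459.9, 265.8, 298.5]
orientation: [-0.0, 0.73, 0.683, -0.002]
wrist_force: [1.6, -0.7, -0.6]
width: 91.7
grasp_force: 0.0
```

Request:
{"name": "apply_moves", "arguments": {"increments": [[-1,-0.31,0,0,0.02],[-1,-0.61,-0.01,0,0.04],[-1,-0.92,-0.01,0,0.063]]}}

```text
time_s: 15.8
position: [452.7, 173.6, 298.7]
orientation: [-0.001, 0.752, 0.659, -0.002]
wrist_force: [0.3, 0.1, 0.3]
width: 91.8
grasp_force: 0.0
```

Request:
{"name": "apply_moves", "arguments": {"increments": [[-1,-0.31,0.02,0,0.02],[-1,-0.61,0.03,0,0.04],[-1,-0.92,0.05,0,0.064],[-1,-0.92,0.05,0,0.064],[-1,-0.92,0.05,0,0.064],[-1,-0.92,0.05,0,0.064]]}}

```text
time_s: 16.3
position: [446.5, 83.4, 299.6]
orientation: [-0.001, 0.774, 0.633, -0.001]
wrist_force: [0.4, -0.2, -0.7]
width: 92.1
grasp_force: 0.0
```

```bash
python3 plan.py -1 445.5,82.5,34,-.2
```

```text
t 16.3 P [446.5  83.4 128.6] th -0.2 w 92.1 F [ 0.4 -0.2 -0.7]
[-1.0, -0.011, -0.008, 0.946, 0.0] rows 3
```

Request:
{"name": "apply_moves", "arguments": {"increments": [[-1,-0.01,-0.01,0.35,0],[-1,-0.01,-0.01,0.7,0],[-1,-0.01,-0.01,0.95,0],[-1,-0.01,-0.01,0.95,0],[-1,-0.01,-0.01,0.95,0],[1,-0.01,-0.01,0.95,0],[1,-0.01,-0.01,0.95,0],[1,-0.01,-0.01,0.95,0],[1,-0.01,-0.01,0.95,0],[1,-0.01,-0.01,0.95,0],[1,-0.01,-0.01,0.95,0],[1,-0.01,-0.01,0.95,0],[1,-0.01,-0.01,0.95,0],[1,-0.01,-0.01,0.95,0],[1,-0.01,-0.01,0.95,0],[1,-0.01,-0.01,0.95,0]]}}

```text
time_s: 17.63
position: [445.7, 82.5, 205.9]
orientation: [0.0, 0.774, 0.633, 0.0]
wrist_force: [0.6, -0.1, 5.5]
width: 42.0
grasp_force: 30.0
```

Request:
{"name": "apply_moves", "arguments": {"increments": [[1,0,0,-0.15,0],[1,0,0,-0.4,0],[1,0,0,-0.7,0],[1,0,0,-0.98,0],[1,0,0,-0.98,0],[1,0,0,-0.98,0],[1,0,0,-0.98,0]]}}

```text
time_s: 18.22
position: [445.1, 82.4, 303.0]
orientation: [-0.0, 0.774, 0.633, -0.0]
wrist_force: [0.1, -0.1, -1.1]
width: 41.8
grasp_force: 30.0
```

```bash
python3 plan.py 1 490,-437,132,-.083
```

```text
t 18.2 P [445.1  82.4 132. ] th -0.199 w 41.8 F [ 0.1 -0.1 -1.1]
[1.0, -0.834, 0.245, -0.0, -0.018] rows 3
[1.0, -0.838, 0.229, -0.0, -0.019] rows 3
[1.0, -0.843, 0.212, -0.0, -0.018] rows 3
[1.0, -0.846, 0.196, -0.0, -0.019] rows 3
[1.0, -0.85, 0.179, -0.0, -0.018] rows 3
[1.0, -0.854, 0.164, -0.0, -0.019] rows 3
```

Request:
{"name": "apply_moves", "arguments": {"increments": [[1,-0.15,0.05,0,-0.004],[1,-0.4,0.12,0,-0.01],[1,-0.65,0.19,0,-0.015],[1,-0.83,0.25,0,-0.018]]}}

```text
time_s: 18.55
position: [452.8, -5.1, 301.9]
orientation: [-0.001, 0.768, 0.641, -0.001]
wrist_force: [0.9, 0.6, -1.5]
width: 42.0
grasp_force: 30.0
```

Request:
{"name": "apply_moves", "arguments": {"increments": [[1,-0.28,0.08,0,-0.006],[1,-0.56,0.15,0,-0.012],[1,-0.84,0.23,0,-0.019]]}}

```text
time_s: 18.8
position: [460.4, -91.7, 301.8]
orientation: [-0.001, 0.761, 0.648, -0.001]
wrist_force: [0.0, 0.4, -0.2]
width: 41.8
grasp_force: 30.0
```

Request:
{"name": "apply_moves", "arguments": {"increments": [[1,-0.28,0.07,0,-0.006],[1,-0.56,0.14,0,-0.012],[1,-0.84,0.21,0,-0.018]]}}

```text
time_s: 19.05
position: [467.8, -178.0, 301.7]
orientation: [-0.002, 0.755, 0.655, -0.001]
wrist_force: [-0.4, 0.5, -0.6]
width: 41.8
grasp_force: 30.0
```

Request:
{"name": "apply_moves", "arguments": {"increments": [[1,-0.28,0.07,0,-0.006],[1,-0.56,0.13,0,-0.012],[1,-0.85,0.2,0,-0.019]]}}

```text
time_s: 19.3
position: [475.5, -264.9, 301.4]
orientation: [-0.002, 0.749, 0.663, -0.001]
wrist_force: [0.2, 0.7, -0.5]
width: 42.0
grasp_force: 30.0
```

Request:
{"name": "apply_moves", "arguments": {"increments": [[1,-0.28,0.06,0,-0.006],[1,-0.56,0.12,0,-0.012],[1,-0.85,0.18,0,-0.018]]}}

```text
time_s: 19.55
position: [483.2, -351.4, 301.2]
orientation: [-0.002, 0.742, 0.67, -0.0]
wrist_force: [0.9, -0.0, -1.2]
width: 42.0
grasp_force: 30.0
```

Request:
{"name": "apply_moves", "arguments": {"increments": [[1,-0.28,0.05,0,-0.006],[1,-0.56,0.11,0,-0.012],[1,-0.75,0.14,0,-0.015],[1,-0.85,0.16,0,-0.019],[1,-0.85,0.16,0,-0.019],[1,-0.85,0.16,0,-0.019],[1,-0.85,0.16,0,-0.019]]}}

```text
time_s: 20.13
position: [490.9, -435.2, 302.7]
orientation: [-0.001, 0.736, 0.677, 0.0]
wrist_force: [-0.1, 0.8, -0.9]
width: 41.8
grasp_force: 30.0
```

```bash
python3 plan.py 1 490,-437,45,-.083
```

```text
t 20.1 P [ 490.9 -435.2  131.7] th -0.082 w 41.8 F [-0.1  0.8 -0.9]
[1.0, -0.018, -0.007, 0.867, 0.001] rows 3
```

Request:
{"name": "apply_moves", "arguments": {"increments": [[1,-0.02,0,0.25,0],[1,-0.02,0,0.6,0],[1,-0.02,0,0.8,0],[1,-0.02,0,0.86,0],[1,-0.02,0,0.88,0],[1,-0.02,0,0.9,0],[1,-0.02,0,0.91,0],[1,-0.02,0,0.92,0],[1,-0.02,0,0.92,0],[1,-0.02,0,0.92,0]]}}

```text
time_s: 20.97
position: [491.2, -438.7, 212.6]
orientation: [0.001, 0.736, 0.677, 0.0]
wrist_force: [0.6, -0.1, -1.3]
width: 41.7
grasp_force: 30.0
```

Request:
{"name": "apply_moves", "arguments": {"increments": [[1,0,0,0.015,0],[1,0,0,0.025,0],[1,0,0,0.03,0],[1,0,0,0.03,0],[1,0,0,0.03,0]]}}

```text
time_s: 21.38
position: [491.1, -438.8, 209.9]
orientation: [0.0, 0.736, 0.677, 0.0]
wrist_force: [-1.9, 1.2, 9.7]
width: 41.8
grasp_force: 30.0
```

Request:
{"name": "apply_moves", "arguments": {"increments": [[-0.3,0,0,0,0],[-0.3,0,0,0,0],[-0.3,0,0,0,0],[-0.3,0,0,0,0],[-0.3,0,0,-0.2,0],[-0.3,0,0,-0.5,0],[-0.3,0,0,-0.8,0],[-1,0,0,-0.91,0],[-1,0,0,-0.91,0],[-1,0,0,-0.91,0]]}}

```text
time_s: 22.22
position: [490.9, -438.5, 299.4]
orientation: [0.0, 0.736, 0.677, 0.0]
wrist_force: [-0.8, 0.5, -1.1]
width: 77.4
grasp_force: 0.0
```

```bash
python3 plan.py -1 458.5,-72.4,130,-.155
```

```text
t 22.2 P [ 490.9 -438.5  128.4] th -0.083 w 77.4 F [-0.8  0.5 -1.1]
[-1.0, 0.905, -0.156, -0.004, 0.017] rows 3
[-1.0, 0.903, -0.173, -0.004, 0.017] rows 3
[-1.0, 0.899, -0.188, -0.004, 0.017] rows 3
[-1.0, 0.896, -0.205, -0.004, 0.018] rows 3
```

Request:
{"name": "apply_moves", "arguments": {"increments": [[-1,0.3,-0.05,0,0.006],[-1,0.6,-0.1,0,0.012],[-1,0.91,-0.16,0,0.017]]}}

```text
time_s: 22.47
position: [481.6, -345.4, 297.2]
orientation: [-0.002, 0.742, 0.67, -0.0]
wrist_force: [0.6, 0.2, -0.6]
width: 91.8
grasp_force: 0.0
```

Request:
{"name": "apply_moves", "arguments": {"increments": [[-1,0.3,-0.06,0,0.006],[-1,0.6,-0.12,0,0.012],[-1,0.9,-0.17,0,0.017]]}}

```text
time_s: 22.72
position: [473.4, -253.5, 297.5]
orientation: [-0.002, 0.748, 0.664, -0.001]
wrist_force: [0.6, 0.9, -1.0]
width: 92.5
grasp_force: 0.0
```

Request:
{"name": "apply_moves", "arguments": {"increments": [[-1,0.3,-0.06,0,0.006],[-1,0.6,-0.12,0,0.012],[-1,0.9,-0.19,0,0.017]]}}

```text
time_s: 22.97
position: [465.4, -162.0, 297.7]
orientation: [-0.001, 0.754, 0.657, -0.001]
wrist_force: [0.6, -0.0, -1.0]
width: 91.7
grasp_force: 0.0
```

Request:
{"name": "apply_moves", "arguments": {"increments": [[-1,0.3,-0.07,0,0.006],[-1,0.6,-0.14,0,0.012],[-1,0.9,-0.2,0,0.018],[-1,0.9,-0.2,0,0.018],[-1,0.9,-0.2,0,0.018],[-1,0.9,-0.2,0,0.018]]}}

```text
time_s: 23.47
position: [458.6, -71.9, 298.6]
orientation: [-0.001, 0.759, 0.651, -0.001]
wrist_force: [0.2, 0.1, -0.2]
width: 91.5
grasp_force: 0.0
```

```bash
python3 plan.py -1 458.5,-72.4,34,-.155
```

```text
t 23.5 P [458.6 -71.9 127.6] th -0.154 w 91.5 F [ 0.2  0.1 -0.2]
[-1.0, -0.005, 0.0, 0.936, 0.001] rows 3
```

Request:
{"name": "apply_moves", "arguments": {"increments": [[-1,0,0,0.35,0],[-1,0,0,0.7,0],[-1,0,0,0.93,0],[-1,0,0,0.93,0],[-1,0,0,0.93,0],[1,0,0,0.93,0],[1,0,0,0.93,0],[1,0,0,0.93,0],[1,0,0,0.93,0],[1,0,0,0.93,0],[1,0,0,0.93,0],[1,0,0,0.93,0],[1,0,0,0.93,0],[1,0,0,0.93,0],[1,0,0,0.93,0],[1,0,0,0.93,0]]}}

```text
time_s: 24.8
position: [458.9, -71.7, 206.9]
orientation: [0.0, 0.76, 0.65, 0.0]
wrist_force: [-1.1, 1.0, 5.2]
width: 43.7
grasp_force: 30.0
```

Request:
{"name": "apply_moves", "arguments": {"increments": [[1,0,0,-0.15,0],[1,0,0,-0.4,0],[1,0,0,-0.7,0],[1,0,0,-0.98,0],[1,0,0,-0.98,0],[1,0,0,-0.98,0],[1,0,0,-0.98,0]]}}

```text
time_s: 25.38
position: [458.4, -71.7, 304.0]
orientation: [-0.0, 0.76, 0.65, -0.0]
wrist_force: [-0.8, -0.5, -1.7]
width: 43.8
grasp_force: 30.0
```

```bash
python3 plan.py 1 497,-347,132,-.083
```

```text
t 25.4 P [458.4 -71.7 133. ] th -0.155 w 43.8 F [-0.8 -0.5 -1.7]
[1.0, -0.887, 0.269, 0.003, -0.023] rows 3
[1.0, -0.893, 0.247, 0.004, -0.023] rows 3
[1.0, -0.898, 0.226, 0.003, -0.023] rows 3
```

Request:
{"name": "apply_moves", "arguments": {"increments": [[1,-0.2,0.06,0,-0.006],[1,-0.45,0.14,0,-0.012],[1,-0.7,0.21,0,-0.018],[1,-0.89,0.27,0,-0.023]]}}

```text
time_s: 25.72
position: [471.3, -165.1, 302.9]
orientation: [-0.001, 0.752, 0.66, -0.001]
wrist_force: [-1.1, 0.7, -0.6]
width: 43.6
grasp_force: 30.0
```

Request:
{"name": "apply_moves", "arguments": {"increments": [[1,-0.3,0.08,0,-0.008],[1,-0.6,0.16,0,-0.016],[1,-0.89,0.25,0,-0.023]]}}

```text
time_s: 25.97
position: [484.2, -256.5, 302.5]
orientation: [-0.002, 0.744, 0.669, -0.001]
wrist_force: [-0.1, 0.6, -0.9]
width: 44.1
grasp_force: 30.0
```

Request:
{"name": "apply_moves", "arguments": {"increments": [[1,-0.3,0.08,0,-0.008],[1,-0.6,0.16,0,-0.016],[1,-0.8,0.21,0,-0.02],[1,-0.9,0.23,0,-0.023],[1,-0.9,0.23,0,-0.023],[1,-0.9,0.23,0,-0.023],[1,-0.9,0.23,0,-0.023]]}}

```text
time_s: 26.55
position: [497.8, -346.0, 303.8]
orientation: [-0.001, 0.736, 0.677, -0.0]
wrist_force: [0.0, -0.3, -0.1]
width: 44.0
grasp_force: 30.0
```

Request:
{"name": "apply_moves", "arguments": {"increments": [[1,0,0,0.25,0],[1,0,0,0.6,0],[1,0,0,0.8,0],[1,0,0,0.86,0],[1,0,0,0.88,0],[1,0,0,0.9,0],[1,0,0,0.91,0],[1,0,0,0.92,0],[1,0,0,0.92,0],[1,0,0,0.92,0]]}}

```text
time_s: 27.38
position: [498.4, -347.5, 213.5]
orientation: [0.001, 0.736, 0.677, 0.0]
wrist_force: [-0.2, -0.7, -1.3]
width: 43.9
grasp_force: 30.0
```

Request:
{"name": "apply_moves", "arguments": {"increments": [[1,0,0,0.015,0],[1,0,0,0.025,0],[1,0,0,0.03,0],[1,0,0,0.03,0],[1,0,0,0.03,0]]}}

```text
time_s: 27.8
position: [498.4, -347.5, 210.9]
orientation: [0.0, 0.736, 0.677, 0.0]
wrist_force: [-2.9, 1.7, 11.5]
width: 43.6
grasp_force: 30.0
```

Contact. Release it, then measure the plate again while the arm goes up.

Request:
{"name": "apply_moves", "arguments": {"increments": [[-0.3,0,0,0,0],[-0.3,0,0,0,0],[-0.3,0,0,0,0],[-0.3,0,0,0,0],[-0.3,0,0,-0.2,0],[-0.3,0,0,-0.5,0],[-0.3,0,0,-0.8,0],[-0.3,0,0,-0.91,0],[-0.3,0,0,-0.91,0],[-0.3,0,0,-0.91,0]]}}

```text
time_s: 28.63
position: [498.1, -347.3, 300.5]
orientation: [0.0, 0.736, 0.677, 0.0]
wrist_force: [-0.9, 0.3, -0.9]
width: 59.9
grasp_force: 0.0
```

```bash
python3 plan.py -0.3 621,-142,130,.067; python3 - <<'E'
from h import *
for c in("scene","top"):
    p=cams.grab_frame(c); cv2.imwrite(f"pics/b{c}.png",p["image"])
    r=nets.spot_point("plate_mid",p)
    print(c,[(x["at"],x["p"]) for x in r[:2]],[unproj(x["at"],p,52).round(1) for x in r[:2]], "pred",proj([[621,-142,52]],p))
p=cams.grab_frame("top"); i=p["image"][145:200,295:375]; cv2.imwrite("pics/plate.png",cv2.resize(i,None,fx=8,fy=8,interpolation=cv2.INTER_CUBIC))
E
```

```text
t 28.6 P [ 498.1 -347.3  129.5] th -0.083 w 59.9 F [-0.9  0.3 -0.9]
[-0.3, 0.716, 0.352, -0.002, -0.048] rows 2
[-0.3, 0.697, 0.387, -0.001, -0.048] rows 2
[-0.3, 0.677, 0.421, -0.002, -0.047] rows 2
scene [([191.6, 224.3], 0.59)] [array([ 625.7, -145.1,   52. ])] pred [[193.74678249 223.22349818]]
top [([334.0, 168.2], 0.57)] [array([ 621.5, -141.2,   52. ])] pred [[334.34888234 168.40988345]]
```

View pics/plate.png

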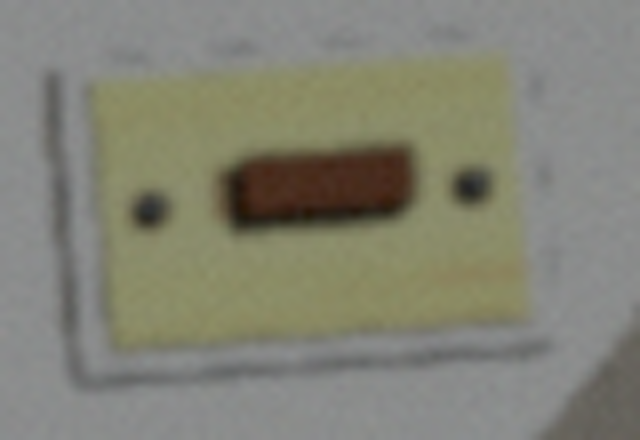

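View pics/bscene.png

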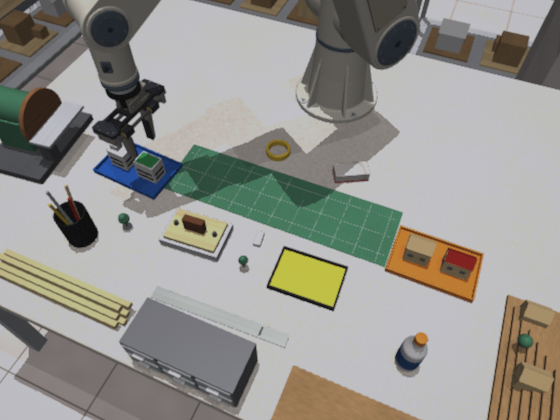

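The scene view shows both houses standing in the orange tray at (420,250) and (460,262), and both blocks in the blue tray at (120,157) and (149,166). The crop shows the dowel tips at (150,209) and (471,185); I use them to refine the plate pose.

```bash
python3 - <<'E'
from h import *
p=cams.grab_frame("top")
a,b=[unproj(((u+.5)/8-.5+295,(v+.5)/8-.5+145),p,44) for u,v in((150,209),(471,185))]
print(a,b,(a+b)/2,np.arctan2(-(a-b)[0],(a-b)[1]),np.hypot(*(a-b)[:2]))
E
```

```text
[617.01959359 -91.6657625   44.        ] [ 623.6512512  -189.93833514   44.        ] [ 620.33542239 -140.80204882   44.        ] 0.06738012762267187 98.4960781776065
```

Request:
{"name": "apply_moves", "arguments": {"increments": [[-0.3,0.36,0.18,0,-0.024],[-0.3,0.72,0.35,0,-0.048],[-0.3,0.72,0.35,0,-0.048]]}}

```text
time_s: 29.18
position: [541.2, -274.4, 300.0]
orientation: [-0.001, 0.717, 0.697, 0.001]
wrist_force: [-0.4, 0.2, -0.2]
width: 59.9
grasp_force: 0.0
```

Request:
{"name": "apply_moves", "arguments": {"increments": [[-0.3,0.35,0.19,0,-0.024],[-0.3,0.7,0.39,0,-0.048],[-0.3,0.7,0.39,0,-0.048]]}}

```text
time_s: 29.43
position: [582.8, -205.5, 300.2]
orientation: [-0.0, 0.699, 0.715, 0.001]
wrist_force: [-0.7, 0.4, 0.5]
width: 59.8
grasp_force: 0.0
```

Request:
{"name": "apply_moves", "arguments": {"increments": [[-0.3,0.34,0.21,0,-0.024],[-0.3,0.68,0.42,0,-0.048],[-0.3,0.68,0.42,0,-0.048],[-0.3,0.68,0.42,0,-0.048],[-0.3,0.68,0.42,0,-0.048],[-0.3,0.68,0.42,0,-0.048]]}}

```text
time_s: 29.93
position: [620.4, -142.1, 300.3]
orientation: [-0.0, 0.683, 0.73, -0.0]
wrist_force: [0.2, 0.1, -0.1]
width: 59.6
grasp_force: 0.0
```

```bash
python3 plan.py -0.3 621,-142,58,.07
```

```text
t 29.9 P [ 620.4 -142.1  129.3] th 0.067 w 59.6 F [ 0.2  0.1 -0.1]
[-0.3, 0.001, 0.006, 0.713, -0.003] rows 2
```

Request:
{"name": "apply_moves", "arguments": {"increments": [[-0.3,0,0.005,0.3,0],[-0.3,0,0.005,0.55,0],[-0.3,0,0.005,0.71,0],[-0.3,0,0.005,0.71,0],[0.4,0,0.005,0.71,0],[0.4,0,0.005,0.71,0],[0.4,0,0.005,0.71,0],[0.4,0,0.005,0.71,0],[1,0,0.005,0.71,0],[1,0,0.005,0.71,0],[1,0,0.005,0.71,0],[1,0,0.005,0.71,0],[1,0,0.005,0.71,0],[1,0,0.005,0.71,0]]}}

```text
time_s: 31.1
position: [621.8, -141.0, 230.2]
orientation: [0.0, 0.683, 0.731, 0.0]
wrist_force: [-1.2, 1.2, 5.7]
width: 17.8
grasp_force: 30.0
```

```bash
python3 plan.py 1 620.5,-142,130,.067; python3 -c "
from rig import robot;print(robot.sense()['moment'])"
```

```text
t 31.1 P [ 621.8 -141.    59.2] th 0.068 w 17.8 F [-1.2  1.2  5.7]
[1.0, -0.009, -0.014, -0.708, 0.001] rows 2
[0.01669173 0.15946681 0.01521137]
```

Side forces are small. I lift slowly and straight up, clear of the dowels.

Request:
{"name": "apply_moves", "arguments": {"increments": [[1,0,0,-0.03,0],[1,0,0,-0.07,0],[1,0,0,-0.12,0],[1,0,0,-0.17,0],[1,0,0,-0.22,0],[1,0,0,-0.28,0],[1,0,0,-0.34,0],[1,0,0,-0.42,0],[1,0,0,-0.5,0],[1,0,0,-0.6,0],[1,0,0,-0.6,0],[1,0,0,-0.6,0]]}}

```text
time_s: 32.1
position: [621.8, -141.1, 290.6]
orientation: [0.001, 0.683, 0.731, 0.0]
wrist_force: [0.7, -0.4, -1.4]
width: 18.0
grasp_force: 30.0
```

```bash
python3 plan.py 1 621.5,145.4,120,.042; python3 - <<'E'
from h import *
p=cams.grab_frame("scene"); cv2.imwrite("pics/lift.png",cv2.resize(p["image"][140:310,130:370],None,fx=3,fy=3))
E
```

```text
t 32.1 P [ 621.8 -141.1  119.6] th 0.068 w 18.0 F [ 0.7 -0.4 -1.4]
[1.0, 0.953, 0.064, -0.001, 0.008] rows 3
[1.0, 0.953, 0.056, -0.001, 0.008] rows 3
[1.0, 0.954, 0.047, -0.002, 0.009] rows 3
```

View pics/lift.png

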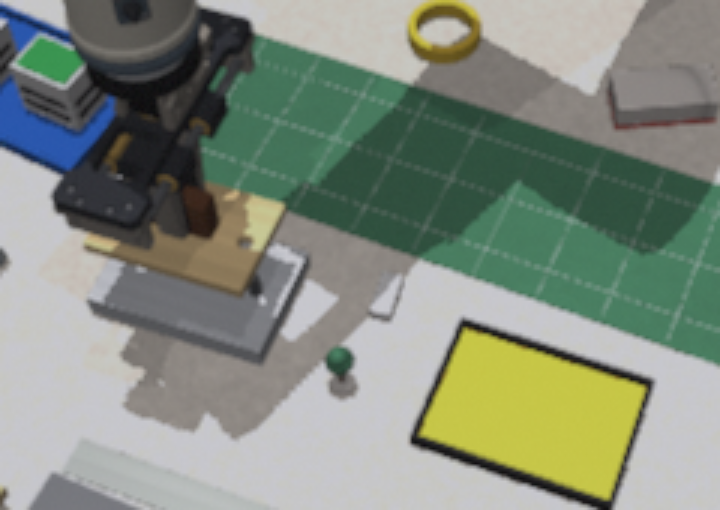

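The plate is off the dowels and level at about (190,240) in the crop. The dowel at (255,285) shows below it, and the bay at (535,415) is empty. Carrying it across gently.

Request:
{"name": "apply_moves", "arguments": {"increments": [[1,0.05,0,0,0],[1,0.15,0.01,0,0.001],[1,0.28,0.02,0,0.002],[1,0.42,0.03,0,0.004],[1,0.58,0.04,0,0.005],[1,0.76,0.05,0,0.006],[1,0.95,0.06,0,0.008]]}}

```text
time_s: 32.73
position: [620.9, -43.8, 289.5]
orientation: [-0.0, 0.686, 0.728, -0.0]
wrist_force: [0.1, -0.2, -0.6]
width: 17.7
grasp_force: 30.0
```

Request:
{"name": "apply_moves", "arguments": {"increments": [[1,0.19,0.01,0,0.002],[1,0.38,0.02,0,0.003],[1,0.57,0.03,0,0.005],[1,0.76,0.045,0,0.006],[1,0.95,0.055,0,0.008]]}}

```text
time_s: 33.15
position: [620.5, 51.8, 289.5]
orientation: [-0.0, 0.688, 0.725, -0.0]
wrist_force: [0.8, 0.3, -1.1]
width: 17.7
grasp_force: 30.0
```

Request:
{"name": "apply_moves", "arguments": {"increments": [[1,0.19,0.01,0,0.002],[1,0.37,0.02,0,0.004],[1,0.54,0.03,0,0.005],[1,0.68,0.035,0,0.007],[1,0.8,0.04,0,0.008],[1,0.89,0.045,0,0.009],[1,0.95,0.047,0,0.009],[1,0.95,0.047,0,0.009],[1,0.95,0.047,0,0.009],[1,0.95,0.047,0,0.009]]}}

```text
time_s: 33.98
position: [620.8, 143.9, 289.7]
orientation: [0.0, 0.692, 0.722, -0.0]
wrist_force: [0.1, 0.8, -1.7]
width: 17.4
grasp_force: 30.0
```

```bash
python3 plan.py 1 621.5,145.4,46,.042
```

```text
t 34.0 P [620.8 143.9 118.7] th 0.041 w 17.4 F [ 0.1  0.8 -1.7]
[1.0, 0.015, 0.008, 0.727, -0.001] rows 2
```

Request:
{"name": "apply_moves", "arguments": {"increments": [[1,0.01,0.01,0.1,0],[1,0.01,0.01,0.25,0],[1,0.01,0.01,0.4,0],[1,0.01,0.01,0.52,0],[1,0.01,0.01,0.61,0],[1,0.01,0.01,0.67,0],[1,0.01,0.01,0.71,0],[1,0.01,0.01,0.74,0],[1,0.01,0.01,0.75,0],[1,0.01,0.01,0.75,0],[1,0.01,0.01,0.75,0]]}}

```text
time_s: 34.9
position: [621.9, 145.6, 215.2]
orientation: [0.0, 0.692, 0.722, 0.0]
wrist_force: [-0.1, -0.3, -1.5]
width: 17.4
grasp_force: 30.0
```

Now at 44.2 with about 3 mm to go.

Request:
{"name": "apply_moves", "arguments": {"increments": [[1,0,0,0.01,0],[1,0,0,0.02,0],[1,0,0,0.027,0],[1,0,0,0.027,0],[1,0,0,0.027,0]]}}

```text
time_s: 35.32
position: [621.8, 145.5, 212.2]
orientation: [0.0, 0.692, 0.722, 0.0]
wrist_force: [-0.2, 0.9, 1.3]
width: 18.1
grasp_force: 30.0
```

The wrist force shows the plate is on the floor. Open to about 46 mm, go straight up and check.

Request:
{"name": "apply_moves", "arguments": {"increments": [[0,0,0,0,0],[0,0,0,0,0],[0,0,0,0,0],[0,0,0,0,0],[0,0,0,0,0],[0,0,0,-0.1,0],[0,0,0,-0.3,0],[0,0,0,-0.6,0],[0,0,0,-0.95,0],[0,0,0,-0.95,0]]}}

```text
time_s: 36.15
position: [623.9, 146.0, 314.3]
orientation: [0.003, 0.692, 0.722, 0.004]
wrist_force: [1.5, 0.3, 1.4]
width: 46.2
grasp_force: 0.0
```

Request:
{"name": "apply_moves", "arguments": {"increments": [[0,0,-0.3,-0.3,0],[0,0,-0.6,-0.6,0],[0,0,-0.95,-0.8,0],[0,0,-0.95,-0.8,0],[0,0,-0.95,-0.8,0],[0,0,-0.95,-0.8,0]]}}

```text
time_s: 36.65
position: [527.1, 141.6, 387.4]
orientation: [0.0, 0.692, 0.722, 0.001]
wrist_force: [0.2, -0.4, -0.2]
width: 45.8
grasp_force: 0.0
```

```bash
python3 - <<'E'
from h import *
M["plate_mid"]=np.array(box(84,130,4,14),float)
ps=[cams.grab_frame(c) for c in("scene","top")]
G={"plain_gable_mid":(468,359),"red_gable_mid":(468,449),"green_flat_mid":(498,-347),"hut_flat_mid":(491,-438),"plate_mid":(622,145)}
for n,g in G.items():
    for p in ps:
        e=proj([[*g,30]],p)[0]
        for r in nets.masks_of(n,p)[:4]:
            if np.hypot(*(np.array(r["rect"][:2])-e))<22:
                f=fit(n,[(r["mask"],p)],g,0 if n=="plate_mid" else 4,yaws=(0,)); print(n,f.x.round(2),round(f.fun,3)); break
        else: print(n,"unseen")
cv2.imwrite("pics/end.png",ps[0]["image"]); i=ps[0]["image"][225:310,260:490]
cv2.imwrite("pics/endc.png",cv2.resize(i,None,fx=3,fy=3))
print(robot.sense()["position"],robot.sense()["time_s"])
E
```

```text
plain_gable_mid [4.6652e+02 3.6097e+02 2.0000e-02] 0.044
plain_gable_mid unseen
red_gable_mid [4.6715e+02 4.5099e+02 3.0000e-02] 0.045
red_gable_mid unseen
green_flat_mid [ 4.9692e+02 -3.4621e+02 -8.0000e-02] 0.047
green_flat_mid [ 4.9706e+02 -3.4906e+02 -5.0000e-02] 0.085
hut_flat_mid [ 4.8969e+02 -4.4030e+02 -9.0000e-02] 0.082
hut_flat_mid [ 4.8967e+02 -4.4118e+02 -7.0000e-02] 0.067
plate_mid [6.208e+02 1.465e+02 4.000e-02] 0.042
plate_mid [622.19 122.95   0.  ] 0.416
[526.90305741 141.53805995 386.80926767] 37.25
```

View pics/end.png

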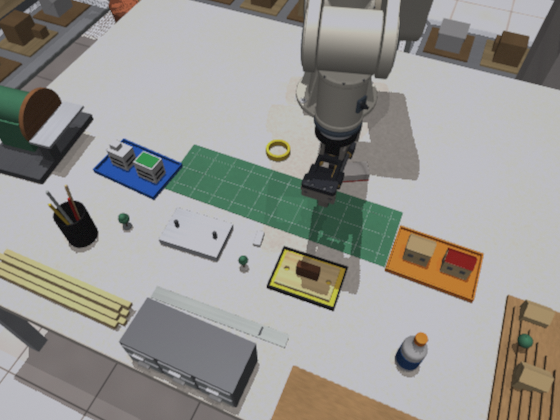

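View pics/endc.png

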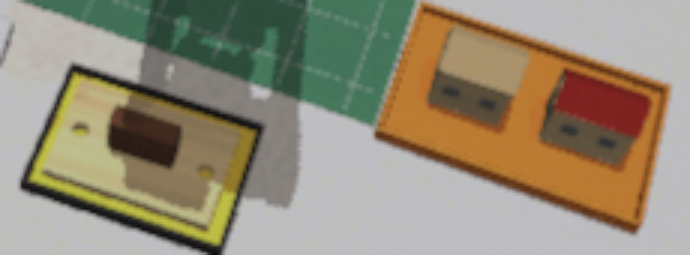

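The plate lies flat and centred in the bay at (308,278). Both houses and both blocks stand upright in their trays, and the gripper is empty and clear of everything. Handing in.

```bash
python3 -c "
from rig import job;print(job.sign_off())"
```

```text
the job is handed in; nothing more can be done
None
```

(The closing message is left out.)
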